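# Sort two coupling hubs by their keyways on the keyed measuring shaft

## Robot

A 7-joint arm with a two-finger parallel gripper is mounted at the origin on the work surface. World frame = base frame: x ahead of the robot, y to its left, z up, the work surface at z = 0. Lengths are in mm, angles in rad, forces in N, time in s.
With the tool pointing down it reaches from about 425 to 950 mm from the base axis. Payload 16.7 kg.
Tool frame: the origin (TCP) lies midway between the tips of the shut fingers; the grasp point (between the pads) lies 19 mm behind it; z points along the fingers, y is the direction in which the jaws open and shut (so a half turn about z gives the same grasp; the last joint's range is limited). The gripper opens to 94 mm and grips with 3 to 60 N. Pads are 16 mm wide; open, the fingers measure 119 mm over their backs; the gripper's body (75 mm by 177 mm) begins 78 mm behind the grasp point.
Start: joints at [-1.278, 0.426, 0.074, 1.606, -0.034, 1.111, -0.067], TCP at [289.216, 609.859, 205.467] pointing down, gripper open.
Joint ranges: [-2.85, 2.85], [-0.5, 2.14], [-1.23, 1.37], [0.21, 2.46], [-1.02, 4.16], [0.16, 2.05], [-2.73, 2.73]. Speed limits (rad/s): [1.89, 1.89, 2.39, 2.39, 3.01, 3.01, 3.01].

## Interface

Orientations are given as [roll, pitch, yaw] about the fixed x, y, z axes, in that order (R = Rz(yaw) Ry(pitch) Rx(roll)).
In Python, from bench import arm gives the robot as it stands.
- The arm moves only by the tool send_rows, never from a script. Its argument "commands" is a list that holds one entry, the list of rows, each a list of 6 numbers: the shift along the tool's x, y, z in cm, then the turn, a rotation vector about the tool's x, y, z in rad. In form: [[[dx, dy, dz, ax, ay, az], ...]]. A call has 1 to 10 rows; each row shifts and turns the commanded pose from where the row before left it, along the tool's axes as they then stand; what a row does not reach is not made up. A row lasts 1/8 s, in which the tool goes at most 62.5 mm and 10.7 degrees, less where a joint would pass 70% of its speed; a pose out of reach is approached as far as the arm can. A call is refused whole if a number of a shift passes 6.25 or a number of a turn 0.188, either way. A call with a gripper value outside its range is refused whole. "grip" is the opening in per cent of the stroke, from 0 (shut) to 100 (fully open), set as the call begins (left out, the last holds). The fingers move at their own pace and stop on an object; "force" is the grip in N (left out, the last holds). Time passes only in rows, so rows that do not move let the fingers close. It gives the time, the measured TCP pose, the force and the opening at its end, in the units of the state.
- arm.sense(): the state, without advancing time (a new reading comes with each control period).
- arm.camera(name): name is "scene" or "top" or "wrist"; returns the picture (384x512x3 uint8, red, green, blue); there is no depth.
- arm.camera_model(name): a dict with "vfov" (degrees; the focal length in pixels is half the picture's height over the tangent of half this angle, whatever the lens; pixels are square), "cx", "cy" (the principal point, pixels), "rvec" (rotation vector, rad) and "tvec" (3), from world to camera coordinates, as OpenCV has them; the wrist camera has in their place "T_tool_cam" (4x4, takes a point from camera to tool coordinates, whose origin is the TCP and whose axes are the flange's). Camera axes: x right, y down, z forward; pixel columns grow to the right and rows downward; lengths in mm; the calibration is good to about 2 mm. A picture is of the moment at which its call begins: read the wrist's pose just before it. camera_model takes no time and is no camera call.
- arm.finish_job(): hands the job in, once; it reports no verdict.
The state is a dict: "clock": time; "joints": joint angles; "dq": joint speeds; "tau": joint torques, N m; "tool_pos": TCP position; "ee_rot": TCP orientation; "force": force on the tool from outside, world axes, zero at the start; "wrist_torque": the same for the moment, N m; "grip_width": opening from 0.0 (shut) to 1.0 (fully open).
Only numpy, scipy, OpenCV 4.12 (cv2) and the standard library are available. Lean on these libraries where they do the work, as an engineer would, in place of code of your own. Each camera call takes 0.05 s, during which the arm holds its last target.

## Task

Sort the two aluminium coupling hubs by their keyways. Seat the one whose two keyways match the keys of the upright shaft on the black measuring stage fully home on that shaft, and stand the other hub upright in the blue reject tray.

Things in the scene. Friction and masses are not known exactly. Their poses are not given: they have to be found in the camera images.
- hub_opposed_mid (a point): Centre, half-way up, of the loose aluminium hub with two OPPOSITE keyways. Upright octagonal collar, 56 mm across flats, 44 mm high, about 200 g, through bore 28 mm; each keyway is a full-height slot 15 mm wide, reaching 24 mm from the axis. z up along the bore; keyways towards +x and -x; outer flats face x, y and the diagonals. Starts upright on the bench, centre 22 mm above it.
- hub_corner_mid (a point): Centre, half-way up, of the other loose aluminium hub: the same octagonal collar, but its two keyways are AT A RIGHT ANGLE, towards +x and +y, so it cannot go down over the shaft's keys. z up along the bore; flats face x, y and the diagonals. Starts upright on the bench, centre 22 mm above it. The two hubs swap places between runs.
- stage: Fixed black plate 120 x 120 x 9 mm; steel seat disc, 68 mm wide, top 15 mm above bench. Steel shaft 20 mm thick, tapered tip at 55 mm. Two brass keys 8 mm thick reach 20 mm from the axis towards +x and -x, tops at 39 mm. Origin: shaft axis at bench height, z up. The fitting hub's x lies along this x, either way round, 3 mm play, 10 degrees; home, its centre is 37 mm above bench.
- tray: Fixed blue square reject tray, 170 x 170 mm outside, walls 5 mm thick and 18 mm high, floor 5 mm thick, open on top. Origin: centre of its underside at bench height, x and y along its sides, z up. A hub standing in it has its centre 27 mm above the bench.
Mind the look-alikes: they are no part of the job. What is shaped like the part that bears hub_corner_mid but orange is not meant.

How it is judged (in metres and radians):
At the end, for the whole second after the job is handed in: Opposite-keyway hub on the shaft, upright, axis within 10 mm of the shaft's, keyways over the keys (within 17 degrees), within 6 mm of its seat; right-angle hub upright (both within 10 degrees) on the floor of the blue tray, inside its walls; both released and at rest (horizontal distance between hub_opposed_mid and stage below 0.01 m and z of hub_opposed_mid in the frame of stage below 0.043 m and angle between each of hub_opposed_mid, hub_corner_mid's own z axis and vertical below 0.17 rad and angle between the x axis of hub_opposed_mid and the x axis of stage, either way round below 0.3 rad and x of hub_corner_mid in the frame of tray between -0.058 and 0.058 m and y of hub_corner_mid in the frame of tray between -0.058 and 0.058 m and z of hub_corner_mid in the frame of tray below 0.035 m and linear speed of each of hub_opposed, hub_corner below 0.02 m/s); the robot touches nothing.
It also fails if it takes over 61 s, if anything falls off the work surface, if the arm or the gripper's body presses on something with over 40 N, if the wrist force passes 120 N, or if a joint passes its speed limit or range.

## Working session

There is one attempt and no reset: what is moved stays moved. The work goes in short steps, Python scripts to look and compute and a tool call to move; the robot and the scene stay as the last step left them, time stands still between calls to the robot, and variables do not carry over. Pictures are saved under pics/ and viewed, and the job is handed in when it is done.

Besides the shell and the picture viewer there is one more tool, called after "Request:" by a JSON object that holds its "api" and its "payload", one argument or row to a line. send_rows: Moves the arm, as the interface text tells. Its arguments: {"type":"object","properties":{"commands":{"type":"array"},"grip":{"type":"number"},"force":{"type":"number"}},"required":["commands"]}

```bash
mkdir -p pics; ls; cat > h.py <<'E'
import numpy as np, cv2
from bench import arm
from scipy.spatial.transform import Rotation as Ro
def model(name, st=None):
    m=arm.camera_model(name)
    f=192/np.tan(np.radians(m['vfov'])/2)
    K=np.array([[f,0,m['cx']],[0,f,m['cy']],[0,0,1]])
    if 'rvec' in m:
        R=cv2.Rodrigues(np.array(m['rvec'],float))[0]; t=np.array(m['tvec'],float).ravel()
    else:
        T=np.array(m['T_tool_cam']); Rt=Ro.from_euler('xyz',st['ee_rot']).as_matrix()
        Rc=Rt@T[:3,:3]; c=Rt@T[:3,3]+np.array(st['tool_pos']); R=Rc.T; t=-R@c
    return K,R,t
def ray(M,uv,z):
    K,R,t=M; uv=np.atleast_2d(np.array(uv,float))
    d=(np.linalg.inv(K)@np.c_[uv,np.ones(len(uv))].T).T@R
    c=-R.T@t
    return c+d*((z-c[2])/d[:,2])[:,None]
def proj(M,P):
    K,R,t=M; p=(np.atleast_2d(P)@R.T+t)@K.T
    return p[:,:2]/p[:,2:]
def save(im,n): cv2.imwrite('pics/'+n,cv2.cvtColor(im,cv2.COLOR_RGB2BGR))
E
python3 - <<'E'
from h import *
print(arm.sense()); 
for n in('scene','top','wrist'):
    print(arm.camera_model(n)); im=arm.camera(n); np.save('pics/'+n+'0.npy',im); save(im,n+'0.png')
E
```

```text
pics
{'clock': 0.0, 'joints': array([-1.27750998,  0.42671546,  0.07382347,  1.60658283, -0.03411729,
        1.11080705, -0.06708378]), 'dq': array([-1.08976378e-03, -2.31614495e-04,  2.64634763e-05,  1.81649529e-03,
       -1.35096221e-03, -1.07002995e-03,  3.28005617e-04]), 'tau': array([ 2.07968507e-03, -9.35820007e+01,  3.66784126e+00, -4.54172730e+01,
       -4.89392260e-02,  2.03491043e-02,  1.96883293e-04]), 'tool_pos': array([289.03176345, 609.51294656, 204.79649548]), 'ee_rot': array([-3.14033991e+00,  6.45455126e-05,  2.69880893e+00]), 'force': array([-0.31809563,  0.33725416, -0.09433911]), 'wrist_torque': array([-0.00887567, -0.00425053,  0.01486645]), 'grip_width': 1.001135408556618}
{'vfov': 44.871499514725045, 'cx': 250.09386581002965, 'cy': 193.30190996242376, 'rvec': array([ 2.2555867 ,  1.27137021, -0.38408322]), 'tvec': array([-280.49758944, -323.01344224, 1402.26306917])}
{'vfov': 49.08273346171489, 'cx': 252.80615248803866, 'cy': 186.72548282561397, 'rvec': array([ 2.23919375, -1.95058959,  0.22421032]), 'tvec': array([-53.37427141, 511.08801096, 916.26319781])}
{'vfov': 69.42447524817639, 'cx': 257.4641523497359, 'cy': 194.02961208510365, 'T_tool_cam': array([[-2.88991082e-04, -9.69954484e-01, -2.43286284e-01,
         6.92455515e+01],
       [ 9.99999058e-01, -6.06762344e-04,  1.23122866e-03,
        -3.66736345e-01],
       [-1.34185272e-03, -2.43285699e-01,  9.69953745e-01,
        -1.79765166e+02],
       [ 0.00000000e+00,  0.00000000e+00,  0.00000000e+00,
         1.00000000e+00]])}
```

View pics/scene0.png

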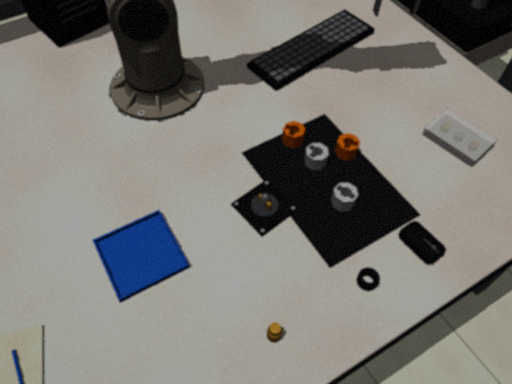

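View pics/top0.png

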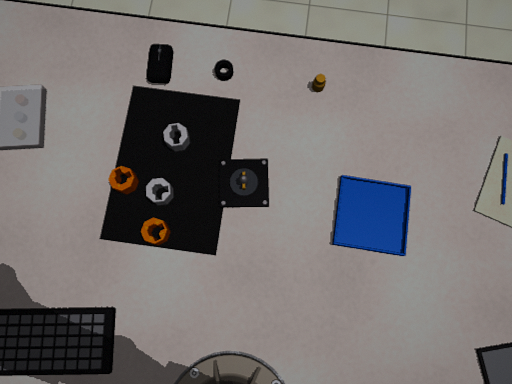

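View pics/wrist0.png

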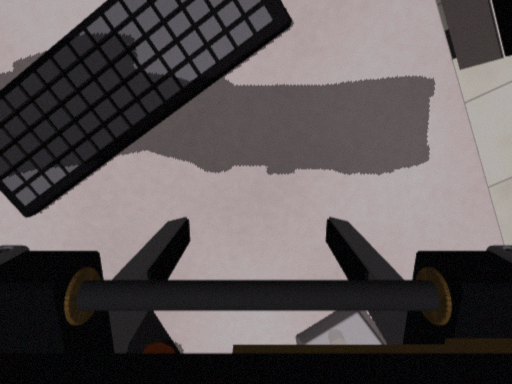

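```bash
python3 - <<'E'
from h import *
top=np.load('pics/top0.npy'); sc=np.load('pics/scene0.npy')
M=model('top'); S=model('scene')
print(proj(M,[[289,610,205],[0,0,0],[600,0,0]]),proj(S,[[289,610,205],[0,0,0]]))
a=cv2.resize(top[110:260,95:285],None,fx=4,fy=4,interpolation=cv2.INTER_CUBIC); save(a,'topcrop.png')
b=cv2.resize(sc[100:250,230:420],None,fx=4,fy=4,interpolation=cv2.INTER_CUBIC); save(b,'sccrop.png')
for n,im,Mm in(('top',top,M),('scene',sc,S)):
    hsv=cv2.cvtColor(im,cv2.COLOR_RGB2HSV)
    m=((hsv[...,2]>95)&(hsv[...,1]<40)).astype(np.uint8)
    x0,y0,x1,y1=(105,95,235,250) if n=='top' else (245,115,415,260)
    roi=np.zeros_like(m); roi[y0:y1,x0:x1]=m[y0:y1,x0:x1]
    k,l,s,c=cv2.connectedComponentsWithStats(roi)
    for i in range(1,k):
        if s[i,4]>60: print(n,'silver',s[i],c[i],ray(Mm,c[i],44)[0])
    bl=((hsv[...,0]>100)&(hsv[...,0]<130)&(hsv[...,1]>150)).astype(np.uint8)
    k,l,s,c=cv2.connectedComponentsWithStats(bl); i=1+s[1:,4].argmax()
    cn=cv2.findContours((l==i).astype(np.uint8),0,2)[0][0]
    r=cv2.minAreaRect(cn); bp=cv2.boxPoints(r); print(n,'blue',r,ray(Mm,bp,18),ray(Mm,bp,18).mean(0))
E
```

```text
[[-73.75525357 242.15432478]
 [228.31109356 421.27914725]
 [264.24699501 159.19927806]] [[392.99877359  13.40681996]
 [157.07831398  86.18771466]]
top silver [ 105   95   26  116 1477] [113.281652   132.14827353] [603.89962011 369.42825336  44.        ]
top silver [163 123  25  23 265] [174.9509434  134.01132075] [619.82370908 221.38321043  44.        ]
top silver [146 178  24  24 286] [156.74825175 188.81118881] [480.5918302  239.60486846  44.        ]
top silver [217 207  18  43 628] [226.95063694 229.93471338] [407.74467222  62.3971537   44.        ]
top silver [105 240  69  10 369] [128.73712737 246.10840108] [340.78446929 277.70056937  44.        ]
top blue ((372.85260009765625, 215.20809936523438), (75.34434509277344, 70.4024887084961), 8.746161460876465) [[ 410.55861734 -180.2370079    18.        ]
 [ 581.58244146 -189.85138855   18.        ]
 [ 577.95652443 -370.92345254   18.        ]
 [ 407.90583809 -354.78906574   18.        ]] [ 494.50085533 -273.95022868   18.        ]
scene silver [ 245  115   76   36 1252] [267.97603834 126.68290735] [343.35481298 175.54315     44.    
[... 282 characters left out ...]
[462.84612776  48.22400562  44.        ]
scene silver [334 182  24  20 252] [345.48809524 192.04761905] [621.2203277  222.57685108  44.        ]
scene silver [ 245  217   79   43 2227] [279.0246969  243.36641221] [655.56622207   5.93683068  44.        ]
scene silver [ 345  218   70   42 1148] [385.79006969 248.54790941] [790.93534365 204.90017402  44.        ]
scene blue ((139.60000610351562, 253.70001220703125), (66.18761444091797, 77.36795043945312), 63.43495178222656) [[ 413.26902111 -358.86454066   18.        ]
 [ 409.07428357 -180.37471137   18.        ]
 [ 587.93738098 -190.75229578   18.        ]
 [ 583.78247395 -355.47567061   18.        ]] [ 498.5157899  -271.36680461   18.        ]
```

View pics/topcrop.png

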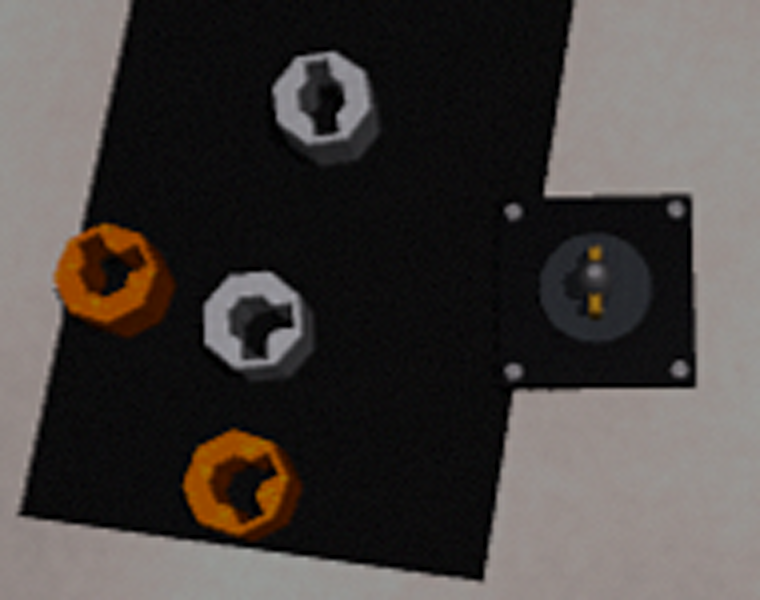

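View pics/sccrop.png

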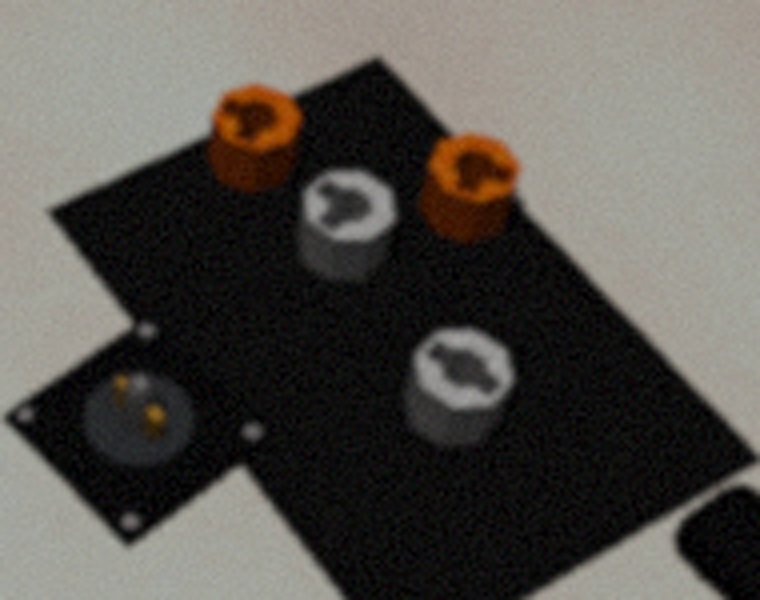

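Top image: silver hub at (176,135) has two opposite slots, so it is hub_opposed. Silver hub at (158,191) has right-angle slots, so it is hub_corner. The orange ones at (122,179) and (153,232) are look-alikes, and the enlarged crops confirm all of this. The stage is at (244,182) and the tray at (372,215). I'll get a closer wrist view first.

Request:
{"api": "send_rows", "payload": {
  "commands": [
    [[-5.3,-1.8,0,0,0,0.034],[-5.3,-1.8,0,0,0,0.034],[-5.3,-1.8,0,0,0,0.034],[-5.3,-1.8,0,0,0,0.034],[-5.3,-1.8,0,0,0,0.034],[-5.3,-1.8,0,0,0,0.034],[-5.3,-1.8,0,0,0,0.034],[-5.3,-1.8,0,0,0,0.034],[-5.3,-1.8,0,0,0,0.034],[-5.3,-1.8,0,0,0,0.034]]
  ],
  "grip": 85,
  "force": 30
}}

```text
clock: 1.4
tool_pos: [625.9, 164.0, 205.4]
ee_rot: [-3.141, -0.0, 2.358]
force: [0.9, -0.1, 0.6]
grip_width: 0.851
```

Request:
{"api": "send_rows", "payload": {
  "commands": [
    [[0,0,0,0,0,0],[0,0,0,0,0,0]]
  ]
}}

```text
clock: 1.65
tool_pos: [624.9, 166.1, 205.2]
ee_rot: [-3.141, -0.001, 2.359]
force: [0.1, 1.7, 0.7]
grip_width: 0.85
```

```bash
python3 - <<'E'
from h import *
st=arm.sense(); im=arm.camera('wrist'); np.savez('pics/w1.npz',im=im,p=st['tool_pos'],r=st['ee_rot']); save(im,'w1.png')
print(st['clock'],st['tool_pos'],st['ee_rot'],st['joints'])
E
```

```text
1.65 [624.91564321 166.08383447 205.16880817] [-3.14129099e+00 -6.54564633e-04  2.35892202e+00] [-0.60032198  0.39153216  0.31908827  1.68635912 -0.13620964  1.0860588
  0.54803434]
```

View pics/w1.png

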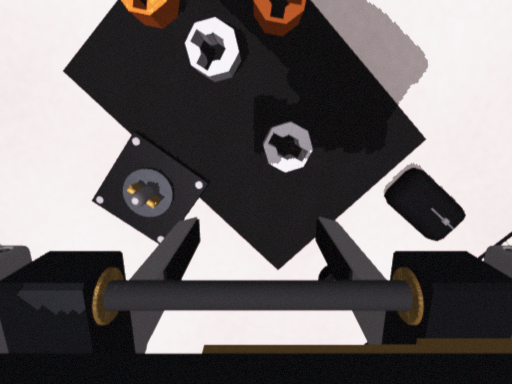

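The wrist view shows the corner hub at (212,48), the opposed hub at (288,147) and the stage at (147,192). Next I'll measure centres and yaws from it.

```bash
cat >> h.py <<'E'
def octa(P):
    # P: hull points (world xy) of regular octagon; fit centre & yaw mod 45 by support widths
    best=None
    for a in np.radians(np.arange(0,45,0.5)):
        ds=[np.array([np.cos(a+k*np.pi/4),np.sin(a+k*np.pi/4)]) for k in range(8)]
        h=np.array([ (P@d).max() for d in ds])
        w=h[:4]+h[4:]
        s=w.sum()
        if best is None or s<best[0]:
            c=np.linalg.lstsq(np.array(ds[:4]),(h[:4]-h[4:])/2,rcond=None)[0]
            best=(s,np.degrees(a),c,w)
    return best
def slots(P,c,lo,hi,yaw0):
    pass
E
python3 - <<'E'
from h import *
d=np.load('pics/w1.npz'); im=d['im']; M=model('wrist',dict(tool_pos=d['p'],ee_rot=d['r']))
save(np.hstack([cv2.resize(im[5:95,165:265],None,fx=4,fy=4,interpolation=cv2.INTER_CUBIC),cv2.resize(im[100:190,240:340],None,fx=4,fy=4,interpolation=cv2.INTER_CUBIC)]),'w1c.png')
g=im.astype(int).min(2); sat=im.astype(int).max(2)-g
for n,(u,v),th in(('corner',(212,48),None),('opp',(288,147),None)):
    r=38; sub=g[v-r:v+r,u-r:u+r].astype(np.uint8)
    for th in (110,130,150,170,190):
        m=(sub>th).astype(np.uint8)
        k,l,s,c=cv2.connectedComponentsWithStats(m)
        i=l[np.where(l>0)]; cand=[j for j in range(1,k) if np.hypot(*(c[j]-r))<10 and s[j,4]>200]
        if not cand: print(n,th,'none'); continue
        j=max(cand,key=lambda j:s[j,4]); mm=(l==j).astype(np.uint8)
        hull=cv2.convexHull(np.argwhere(mm)[:,::-1].astype(np.int32))[:,0]+[u-r,v-r]
        W=ray(M,hull,44)[:,:2]; o=octa(W)
        print(n,th,s[j,4],'yaw45',o[1],'c',o[2].round(1),'w',o[3].round(1))
E
```

```text
corner 110 1623 yaw45 14.500000000000002 c [480.2 238.2] w [57.2 56.8 57.6 57.4]
corner 130 1569 yaw45 14.0 c [480.1 238.1] w [56.6 56.5 57.2 57. ]
corner 150 1530 yaw45 14.0 c [480.1 238.2] w [56.5 56.2 56.6 56.7]
corner 170 1489 yaw45 14.0 c [480.1 238.3] w [56.4 55.7 56.4 56.4]
corner 190 1415 yaw45 14.0 c [480.1 238.3] w [55.6 55.7 55.8 56. ]
opp 110 1151 yaw45 18.5 c [621.  222.4] w [56.3 55.7 56.5 57.2]
opp 130 1062 yaw45 18.5 c [621.3 222.3] w [55.7 55.  56.  56.1]
opp 150 none
opp 170 none
opp 190 none
```

View pics/w1c.png

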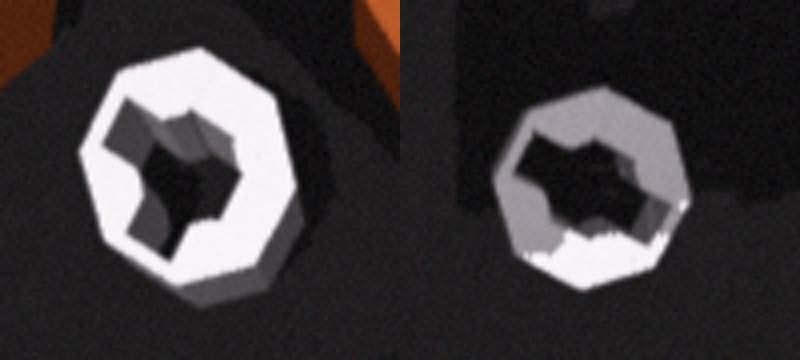

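```bash
python3 - <<'E'
from h import *
d=np.load('pics/w1.npz'); im=d['im']; M=model('wrist',dict(tool_pos=d['p'],ee_rot=d['r']))
def ang(a,b): w=ray(M,[a,b],44); v=w[1]-w[0]; return np.degrees(np.arctan2(v[1],v[0]))
print('opp slot',ang((271.5,139),(305,155.5)))
c=ray(M,[(45+165+.5,47+5)],44)
for q in((165+125/4,5+122/4),(165+152/4,5+245/4)):
    w=ray(M,[q],44)[0][:2]-[480.1,238.2]; print('corner slot',np.degrees(np.arctan2(w[1],w[0])),np.hypot(*w))
save(cv2.resize(im[125:250,85:215],None,fx=4,fy=4,interpolation=cv2.INTER_CUBIC),'w1s.png')
g=im.astype(int).min(2)
sc=[]
for u,v in((136,141),(200,185),(162,239),(99,200)):
    r=5; s=g[v-r:v+r+1,u-r:u+r+1]; m=np.argwhere(s>(s.max()+s.min())/2).mean(0); sc.append((u-r+m[1],v-r+m[0]))
sc=np.array(sc); W=ray(M,sc,10); print(sc.round(1),W[:,:2].round(1),W.mean(0))
for i in range(4):
    v=W[(i+1)%4]-W[i]; print(np.hypot(*v[:2]),np.degrees(np.arctan2(v[1],v[0])))
hsv=cv2.cvtColor(im,cv2.COLOR_RGB2HSV); hu=hsv[150:230,100:200]
m=((hu[...,0]>12)&(hu[...,0]<35)&(hu[...,1]>130)&(hu[...,2]>100)).astype(np.uint8)
k,l,s,c=cv2.connectedComponentsWithStats(m)
for i in range(1,k): 
    if s[i,4]>8: print('key',s[i],c[i]+[100,150],ray(M,[c[i]+[100,150]],39))
T=model('top'); top=np.load('pics/top0.npy'); g=top.astype(int).min(2); sc=[]
for u,v in((223,162),(264,162),(265,202),(223,203)):
    r=4; s=g[v-r:v+r+1,u-r:u+r+1].astype(float); s=np.clip(s-np.median(s)-15,0,None); y,x=np.mgrid[-r:r+1,-r:r+1]; sc.append((u+(s*x).sum()/s.sum(),v+(s*y).sum()/s.sum()))
W=ray(T,sc,10); print('top',np.round(sc,1),W.mean(0)); 
for i in range(4):
    v=W[(i+1)%4]-W[i]; print(np.hypot(*v[:2]),np.degrees(np.arctan2(v[1],v[0])))
E
```

```text
opp slot 19.458923445160952
corner slot -170.24124399692667 20.21602580504176
corner slot -72.76103349704407 22.430899320378366
[[135.5 141. ]
 [198.5 184.6]
 [159.8 239.1]
 [ 98.4 200.2]] [[476.6  85.4]
 [575.5 100.8]
 [590.3   0.9]
 [491.7 -15.2]] [533.55083626  42.98048904  10.        ]
100.11789952775774 8.823763797539803
100.90394553612037 -81.5774915771882
99.90524788896091 -170.70869689565637
101.7178823741484 98.54737768029165
key [28 36  8  8 40] [130.925 189.65 ] [[519.0039974   43.39197844  39.        ]]
key [47 49 10  8 47] [150.9787234  202.95744681] [[548.51039053  47.92394901  39.        ]]
top [[222.9 162.4]
 [265.4 161.1]
 [266.5 201.9]
 [223.3 203.2]] [533.31050021  39.96703967  10.        ]
104.78085401467327 -80.18505958959945
102.34195162679252 -171.00024411430886
104.10663972040236 99.60174444241773
101.94720888001599 9.37594583917191
```

View pics/w1s.png

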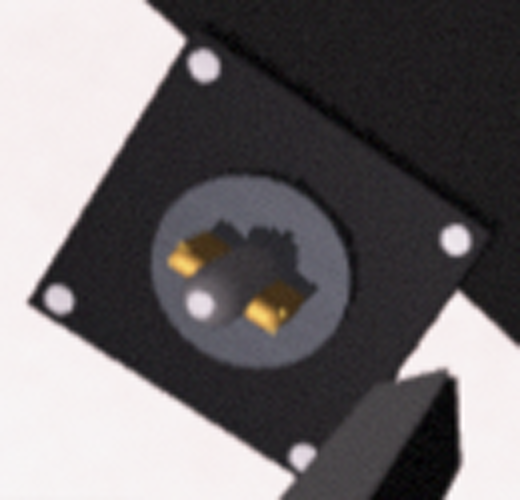

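Request:
{"api": "send_rows", "payload": {
  "commands": [
    [[0,0,0,0,0,-0.16],[0,0,0,0,0,-0.16],[2.84,4.87,0,0,0,0],[0,0,3.5,0,0,0],[0,0,3.5,0,0,0],[0,0,3.5,0,0,0],[0,0,3.0,0,0,0],[0,0,0,0,0,0],[0,0,0,0,0,0]]
  ]
}}

```text
clock: 2.82
tool_pos: [621.8, 222.9, 71.7]
ee_rot: [3.141, 0.001, 2.68]
force: [-0.2, 0.2, -0.8]
grip_width: 0.852
```

```bash
cat >> h.py <<'E'
def snap(n):
    st=arm.sense(); im=arm.camera('wrist'); np.savez('pics/%s.npz'%n,im=im,p=st['tool_pos'],r=st['ee_rot']); save(im,n+'.png')
    print(st['clock'],st['tool_pos'].round(1),np.degrees(st['ee_rot']).round(2),st['force'].round(1),st['grip_width'])
    return st,im,model('wrist',st)
E
python3 - <<'E'
from h import *
st,im,M=snap('w2')
print(proj(M,[[621.2,222.4,44]]))
E
```

```text
2.825 [621.8 222.9  71.7] [1.7995e+02 3.0000e-02 1.5355e+02] [-0.2  0.2 -0.8] 0.8524521465295222
[[256.64495182 214.80353317]]
```

View pics/w2.png

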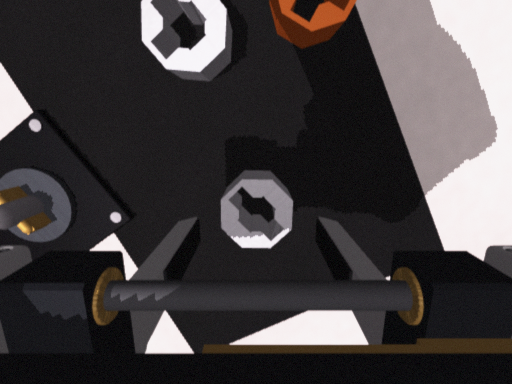

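```bash
cat >> h.py <<'E'
def hub(im,M,uv,ths,z,r=50):
    g=im.astype(int).min(2); u,v=map(int,uv); u0,v0=max(0,u-r),max(0,v-r); sub=g[v0:v+r,u0:u+r]
    for th in ths:
        k,l,s,c=cv2.connectedComponentsWithStats((sub>th).astype(np.uint8))
        cand=[j for j in range(1,k) if np.hypot(*(c[j]-[u-u0,v-v0]))<15 and s[j,4]>200]
        if not cand: print(th,'none'); continue
        j=max(cand,key=lambda j:s[j,4])
        hull=cv2.convexHull(np.argwhere(l==j)[:,::-1].astype(np.int32))[:,0]+[u0,v0]
        o=octa(ray(M,hull,z)[:,:2]); print(th,s[j,4],'yaw45',o[1],'c',o[2].round(1),'w',o[3].round(1))
E
python3 - <<'E'
from h import *
d=np.load('pics/w2.npz'); im=d['im']; M=model('wrist',dict(tool_pos=d['p'],ee_rot=d['r']))
hub(im,M,(257,209),(90,100,110,120,130,140),44)
hub(im,M,(186,38),(90,150,190),44,60)
print(proj(M,[[621.2,222.4,44],[621.2,222.4,0]]))
E
```

```text
90 2707 yaw45 17.5 c [620.8 222.3] w [57.  55.9 57.2 57. ]
100 2638 yaw45 17.5 c [620.9 222.2] w [56.8 55.8 56.6 57. ]
110 2569 yaw45 17.5 c [620.9 222.2] w [56.6 55.6 56.6 56.8]
120 2480 yaw45 18.5 c [621.  222.2] w [56.1 55.7 56.3 55.3]
130 2404 yaw45 18.0 c [621.  222.1] w [55.9 55.6 55.6 55.5]
140 none
90 3335 yaw45 14.999999999999998 c [482.6 236.4] w [57.  57.2 57.  45.1]
150 3085 yaw45 14.500000000000002 c [482.5 236.6] w [56.4 56.3 56.2 44.6]
190 2952 yaw45 14.999999999999998 c [482.4 236.5] w [56.1 55.8 56.  44.2]
[[256.64495182 214.80353317]
 [256.67116971 199.99574312]]
```

Request:
{"api": "send_rows", "payload": {
  "commands": [
    [[0.04,-0.1,2.1,0,0,0],[0,0,2.1,0,0,0],[0,0,2.0,0,0,0],[0,0,0,0,0,0]]
  ]
}}

```text
clock: 3.38
tool_pos: [619.8, 220.7, 6.8]
ee_rot: [-3.139, -0.002, 2.679]
force: [-0.3, -0.1, 0.7]
grip_width: 0.852
```

Request:
{"api": "send_rows", "payload": {
  "commands": [
    [[0,0,0,0,0,0],[0,0,0,0,0,0],[0,0,0,0,0,0],[0,0,0,0,0,0],[0,0,0,0,0,0]]
  ],
  "grip": 45,
  "force": 40
}}

```text
clock: 4.0
tool_pos: [621.2, 221.3, 9.1]
ee_rot: [3.141, 0.001, 2.679]
force: [-0.9, -0.1, 6.7]
grip_width: 0.589
```

Request:
{"api": "send_rows", "payload": {
  "commands": [
    [[0,0,-4,0,0,0],[0,0,-5,0,0,0],[0,0,-5,0,0,0],[0,-5,0,0,0,0.083],[0,0,0,0,0,0.083],[0,0,0,0,0,0],[0,0,0,0,0,0],[0,0,0,0,0,0]]
  ]
}}

```text
clock: 5.0
tool_pos: [598.4, 176.8, 148.2]
ee_rot: [-3.141, -0.0, 2.514]
force: [-0.3, -0.1, -2.0]
grip_width: 0.595
```

```bash
python3 - <<'E'
from h import *
st,im,M=snap('w3')
E
```

```text
5.0 [598.4 176.8 148.2] [-1.7998e+02 -1.0000e-02  1.4407e+02] [-0.3 -0.1 -2. ] 0.5954267374659011
```

View pics/w3.png

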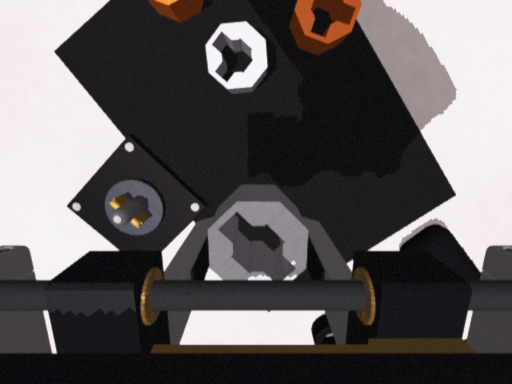

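```bash
python3 - <<'E'
from h import *
for f,scr,tip,box in(('w3',((129,147),(195,207),(77,207)),(117,219),(95,170,170,240)),('w1',((136,141),(200,185),(162,239),(99,200)),(135,201),(115,160,180,222))):
    d=np.load('pics/%s.npz'%f); im=d['im']; M=model('wrist',dict(tool_pos=d['p'],ee_rot=d['r']))
    g=im.astype(int).min(2); sc=[]
    for u,v in list(scr)+[tip]:
        r=5; s=g[v-r:v+r+1,u-r:u+r+1]; m=np.argwhere(s>(s.max()*.6+s.min()*.4)).mean(0); sc.append((u-r+m[1],v-r+m[0]))
    W=ray(M,sc[:-1],9.5)[:,:2]
    if f=='w3': ctr=(W[1]+W[2])/2; e=W[1]-W[0]; e2=W[0]-W[2]
    else: ctr=W.mean(0); e=W[1]-W[0]; e2=W[0]-W[3]
    print(f,'screws ctr',ctr.round(1),[np.degrees(np.arctan2(x[1],x[0])).round(1) for x in(e,e2)],'tip',ray(M,[sc[-1]],55).round(1))
    x0,y0,x1,y1=box; sub=im[y0:y1,x0:x1].astype(int)
    # disc: brighter than plate, grey
    m=((sub.max(2)>55)&(sub.max(2)<130)).astype(np.uint8); m=cv2.morphologyEx(m,cv2.MORPH_OPEN,np.ones((3,3)))
    k,l,s,c=cv2.connectedComponentsWithStats(m); j=1+s[1:,4].argmax()
    h=cv2.convexHull(np.argwhere(l==j)[:,::-1].astype(np.int32))[:,0]+[x0,y0]
    P=ray(M,h,15)[:,:2].astype(np.float32); print('disc',s[j],cv2.minEnclosingCircle(P), cv2.fitEllipse(P))
d=np.load('pics/w3.npz'); im=d['im']; M=model('wrist',dict(tool_pos=d['p'],ee_rot=d['r']))
hub(im,M,(236,57),(110,150,190),44)
T=d['p']; R=Ro.from_euler('xyz',d['r']).as_matrix(); print(proj(M,[[T[0],T[1],T[2]+35]]))
E
```

```text
w3 screws ctr [533.7  43.1] [np.float64(8.9), np.float64(98.8)] tip [[533.5  43.5  55. ]]
disc [  10   10   58   56 2052] ((533.6715698242188, 43.057796478271484), 34.69062042236328) ((533.7218627929688, 43.40323257446289), (68.12095642089844, 68.89934539794922), 57.85409164428711)
w1 screws ctr [533.4  42.5] [np.float64(8.7), np.float64(98.6)] tip [[533.5  43.5  55. ]]
disc [   8    9   50   48 1551] ((533.41357421875, 43.18567657470703), 34.784461975097656) ((533.617431640625, 43.35919952392578), (68.33721160888672, 69.28785705566406), 44.41217803955078)
110 2266 yaw45 14.0 c [480.1 238.2] w [57.1 56.7 57.2 57.3]
150 2127 yaw45 14.0 c [480.  238.1] w [56.4 56.3 56.7 56.8]
190 2024 yaw45 14.0 c [480.  238.2] w [55.9 55.7 56.1 56.1]
[[257.45869238 250.30843026]]
```

Request:
{"api": "send_rows", "payload": {
  "commands": [
    [[-0.88,-4.87,0,0,0,0],[-0.88,-4.87,0,0,0,0],[-0.88,-4.87,0,0,0,0],[0,0,2.5,0,0,0],[0,0,2.5,0,0,0],[0,0,2.3,0,0,0],[0,0,0,0,0,0],[0,0,0,0,0,0],[0,0,0,0,0,0]]
  ]
}}

```text
clock: 6.18
tool_pos: [534.5, 42.8, 76.4]
ee_rot: [3.14, 0.001, 2.513]
force: [-0.3, 0.2, -1.9]
grip_width: 0.595
```

```bash
python3 - <<'E'
from h import *
st,im,M=snap('w4')
for n in('scene','top'):
    i=arm.camera(n); np.save('pics/%s4.npy'%n,i)
    p=proj(model(n),[[533,43,60]])[0].astype(int); print(p)
    save(cv2.resize(i[max(0,p[1]-60):p[1]+60,p[0]-70:p[0]+70],None,fx=5,fy=5,interpolation=cv2.INTER_CUBIC),n+'4.png')
E
```

```text
6.175 [534.5  42.8  76.4] [1.7994e+02 5.0000e-02 1.4398e+02] [-0.3  0.2 -1.9] 0.5947667780503999
[264 194]
[242 176]
```

View pics/scene4.png

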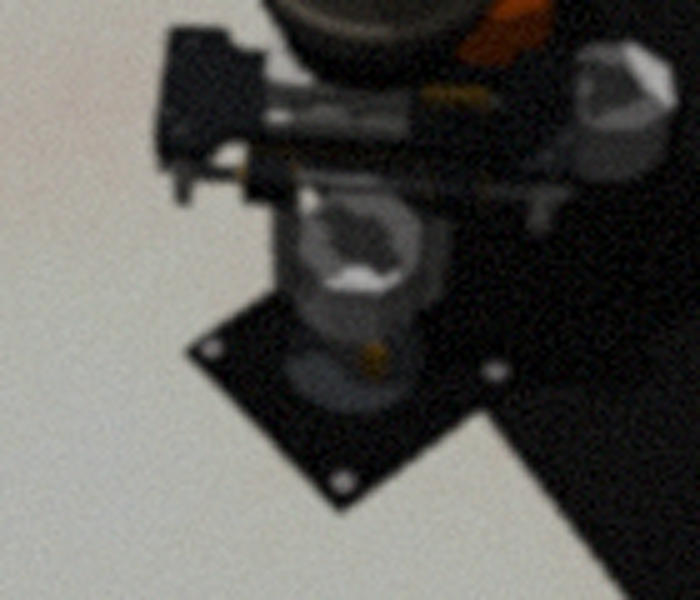

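View pics/w4.png

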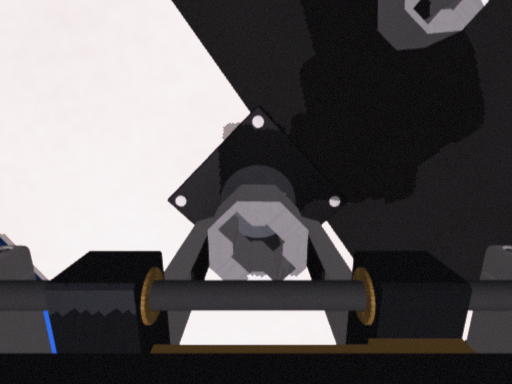

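Request:
{"api": "send_rows", "payload": {
  "commands": [
    [[0,0,1,0,0,0],[0,0,1,0,0,0],[0,0,0.8,0,0,0],[0,0,0,0,0,0],[0,0,0,0,0,0]]
  ]
}}

```text
clock: 6.95
tool_pos: [533.9, 42.6, 47.5]
ee_rot: [-3.141, 0.0, 2.513]
force: [0.6, 0.8, -2.1]
grip_width: 0.594
```

Request:
{"api": "send_rows", "payload": {
  "commands": [
    [[0,0,0.5,0,0,0],[0,0,0.5,0,0,0],[0,0,0,0,0,0],[0,0,0,0,0,0]]
  ]
}}

```text
clock: 7.45
tool_pos: [533.9, 42.6, 37.5]
ee_rot: [-3.141, -0.0, 2.513]
force: [0.3, 1.1, -1.6]
grip_width: 0.595
```

Request:
{"api": "send_rows", "payload": {
  "commands": [
    [[0,0,0.5,0,0,0],[0,0,0.5,0,0,0],[0,0,0.2,0,0,0],[0,0,0,0,0,0],[0,0,0,0,0,0]]
  ]
}}

```text
clock: 8.07
tool_pos: [533.9, 42.6, 25.5]
ee_rot: [3.142, 0.0, 2.513]
force: [-0.0, 0.5, -0.7]
grip_width: 0.595
```

Request:
{"api": "send_rows", "payload": {
  "commands": [
    [[0,0,0.1,0,0,0],[0,0,0,0,0,0],[0,0,0,0,0,0]]
  ]
}}

```text
clock: 8.45
tool_pos: [533.8, 42.7, 24.5]
ee_rot: [-3.142, -0.0, 2.513]
force: [0.3, -0.7, -1.4]
grip_width: 0.592
```

Request:
{"api": "send_rows", "payload": {
  "commands": [
    [[0,0,0.05,0,0,0],[0,0,0,0,0,0],[0,0,0,0,0,0]]
  ]
}}

```text
clock: 8.82
tool_pos: [533.9, 42.7, 24.1]
ee_rot: [3.142, 0.0, 2.513]
force: [-1.7, -0.7, 2.5]
grip_width: 0.592
```

Request:
{"api": "send_rows", "payload": {
  "commands": [
    [[0,0,0,0,0,0],[0,0,0,0,0,0],[0,0,0,0,0,0],[0,0,0,0,0,0]]
  ],
  "grip": 82
}}

```text
clock: 9.32
tool_pos: [533.9, 42.7, 23.9]
ee_rot: [-3.142, -0.0, 2.513]
force: [-0.5, 0.1, -0.0]
grip_width: 0.819
```

Request:
{"api": "send_rows", "payload": {
  "commands": [
    [[0,0,-2,0,0,0],[0,0,-4,0,0,0],[0,0,-5,0,0,0],[0,0,-5,0,0,0],[0,0,0,0,0,0],[0,0,0,0,0,0]]
  ]
}}

```text
clock: 10.07
tool_pos: [533.6, 42.8, 183.6]
ee_rot: [-3.142, -0.0, 2.513]
force: [-0.3, 0.7, -0.8]
grip_width: 0.822
```

```bash
python3 - <<'E'
from h import *
st,im,M=snap('w5')
p=proj(M,[[533.6,43.2,59]])[0]; print(p)
u,v=map(int,p)
hub(im,M,(u,v),(60,80,90,100,110,120,130),59,60)
E
```

```text
10.075 [533.6  42.8 183.6] [-1.8000e+02 -1.0000e-02  1.4398e+02] [-0.3  0.7 -0.8] 0.8218566128143796
[257.58663164 187.75271161]
60 2180 yaw45 8.5 c [530.4  44.4] w [63.9 57.9 59.3 65.4]
80 1565 yaw45 9.0 c [530.7  44. ] w [62.8 57.6 57.4 64.3]
90 1392 yaw45 9.0 c [533.   43.2] w [58.2 57.3 56.6 56.5]
100 1379 yaw45 9.0 c [533.4  43.1] w [57.3 57.2 56.6 55.4]
110 1350 yaw45 9.0 c [533.4  43.1] w [57.3 57.2 56.3 55.4]
120 1286 yaw45 9.5 c [533.3  42.8] w [57.3 56.2 55.4 55.5]
130 1257 yaw45 9.0 c [533.5  42.8] w [57.  55.7 55.4 54.3]
```

View pics/w5.png

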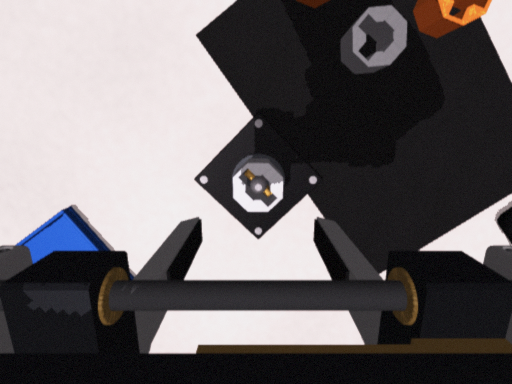

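```bash
python3 - <<'E'
from h import *
M=model('top'); print(ray(M,[(122,178),(154,231)],44).round(0))
yaw=np.radians(143.98); ax=np.array([np.cos(yaw),np.sin(yaw)]); ay=np.array([np.sin(yaw),-np.cos(yaw)])
for y in (143.98,149,104):
    a=np.radians(y); d=np.array([480.1-533.6,238.2-42.8]); print(y,d@[np.cos(a),np.sin(a)],d@[np.sin(a),-np.cos(a)])
E
```

```text
[[495. 325.  44.]
 [382. 227.  44.]]
143.98 158.17984195891543 126.58020223499616
149 146.4968904249876 139.9359535495048
104 202.53860632891192 -4.639282955590732
```

The opposed hub is home on the shaft. It measures (533.4,43.1) at yaw 9°, with the brass keys visible in the slots at pixel (258,187). Next is the corner hub, with the jaws turned along the direction that keeps clear of the orange look-alikes.

Request:
{"api": "send_rows", "payload": {
  "commands": [
    [[0,0,0,0,0,0.1854],[0,0,0,0,0,0.1854],[0,0,0,0,0,0.1854],[0,0,0,0,0,0.1854],[0,0,0,0,0,0.1854],[0,0,0,0,0,0.1854],[0,0,0,0,0,0.1854],[0,0,0,0,0,0.1854]]
  ]
}}

```text
clock: 11.12
tool_pos: [533.1, 42.5, 182.6]
ee_rot: [-3.14, 0.002, 1.023]
force: [0.1, 0.0, -0.7]
grip_width: 0.822
```

Request:
{"api": "send_rows", "payload": {
  "commands": [
    [[3.5,-3.66,0,0,0,0],[3.5,-3.66,0,0,0,0],[3.5,-3.66,0,0,0,0],[3.5,-3.66,0,0,0,0],[0,0,3.5,0,0,0],[0,0,3.5,0,0,0],[0,0,3.5,0,0,0],[0,0,0,0,0,0],[0,0,0,0,0,0]]
  ],
  "grip": 78
}}

```text
clock: 12.25
tool_pos: [480.8, 237.9, 79.4]
ee_rot: [3.141, 0.001, 1.029]
force: [-0.5, -0.8, 0.5]
grip_width: 0.78
```

```bash
python3 - <<'E'
from h import *
st,im,M=snap('w6')
p=proj(M,[[480.1,238.2,44]])[0]; print(p)
u,v=map(int,p)
hub(im,M,(u,v),(80,100,120,150,190),44,60)
E
```

```text
12.25 [480.8 237.9  79.4] [1.7999e+02 3.0000e-02 5.8960e+01] [-0.5 -0.8  0.5] 0.7800793242615027
[255.27997725 213.56803547]
80 2723 yaw45 14.0 c [480.  238.2] w [57.4 57.2 57.6 57.3]
100 2615 yaw45 14.0 c [479.8 237.9] w [56.8 56.4 56.9 56.9]
120 2522 yaw45 14.0 c [479.8 237.9] w [56.6 56.4 56.8 56.7]
150 1701 yaw45 14.0 c [477.4 235.5] w [52.2 45.8 56.5 56. ]
190 1521 yaw45 14.0 c [477.5 235.2] w [52.1 43.3 55.8 55.7]
```

View pics/w6.png

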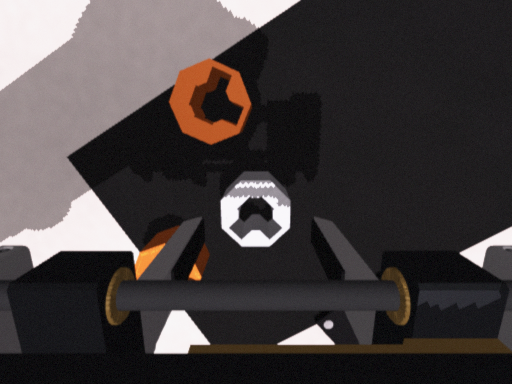

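Request:
{"api": "send_rows", "payload": {
  "commands": [
    [[-0.03,-0.07,2.4,0,0,0],[0,0,2.4,0,0,0],[0,0,2.2,0,0,0],[0,0,0,0,0,0],[0,0,0,0,0,0]]
  ]
}}

```text
clock: 12.92
tool_pos: [480.5, 238.5, 10.3]
ee_rot: [3.141, -0.001, 1.029]
force: [0.4, 0.3, 0.2]
grip_width: 0.777
```

Request:
{"api": "send_rows", "payload": {
  "commands": [
    [[0,0,0,0,0,0],[0,0,0,0,0,0],[0,0,0,0,0,0],[0,0,0,0,0,0],[0,0,0,0,0,0]]
  ],
  "grip": 45,
  "force": 40
}}

```text
clock: 13.55
tool_pos: [480.0, 238.5, 9.6]
ee_rot: [3.142, -0.001, 1.03]
force: [-2.4, -0.0, 9.2]
grip_width: 0.595
```

Request:
{"api": "send_rows", "payload": {
  "commands": [
    [[0,0,-4,0,0,0],[0,0,-5,0,0,0],[0,0,-5,0,0,0],[0,0,0,0,0,0],[0,0,0,0,0,0]]
  ]
}}

```text
clock: 14.18
tool_pos: [479.3, 238.2, 148.5]
ee_rot: [-3.141, 0.0, 1.03]
force: [-1.0, -0.0, -2.2]
grip_width: 0.593
```

```bash
python3 - <<'E'
from h import *
st=arm.sense(); p=st['tool_pos']; y=st['ee_rot'][2]; print(p,y,st['joints'])
d=np.array([496.5,-272.5])-p[:2]; print(d@[np.cos(y),np.sin(y)],d@[np.sin(y),-np.cos(y)])
E
```

```text
[479.25829045 238.16602341 148.46144933] 1.0298282604415503 [-0.98405075  0.28161362  0.47976697  1.99856714 -0.16495937  0.89896221
 -0.95820633]
-428.8694134182572 277.75545044561846
```

Request:
{"api": "send_rows", "payload": {
  "commands": [
    [[-4.29,2.78,0,0,0,0],[-4.29,2.78,0,0,0,0],[-4.29,2.78,0,0,0,0],[-4.29,2.78,0,0,0,0],[-4.29,2.78,0,0,0,0],[-4.29,2.78,0,0,0,0],[-4.29,2.78,0,0,0,0],[-4.29,2.78,0,0,0,0],[-4.29,2.78,0,0,0,0],[-4.29,2.78,0,0,0,0]]
  ]
}}

```text
clock: 15.42
tool_pos: [496.1, -274.0, 147.3]
ee_rot: [-3.139, 0.001, 1.03]
force: [0.6, 0.1, -2.3]
grip_width: 0.593
```

Request:
{"api": "send_rows", "payload": {
  "commands": [
    [[0,0,2.5,0,0,0],[0,0,2.5,0,0,0],[0,0,2.5,0,0,0],[0,0,0,0,0,0],[0,0,0,0,0,0],[0,0,0,0,0,0]]
  ]
}}

```text
clock: 16.18
tool_pos: [497.4, -272.9, 74.7]
ee_rot: [3.141, -0.0, 1.03]
force: [0.2, 1.2, -3.1]
grip_width: 0.596
```

```bash
python3 - <<'E'
from h import *
st,im,M=snap('w7'); print(st['joints'])
hsv=cv2.cvtColor(arm.camera('top'),cv2.COLOR_RGB2HSV); i=arm.camera('scene'); save(i,'scene7.png')
E
```

```text
16.175 [ 497.4 -272.9   74.7] [ 1.7995e+02 -1.0000e-02  5.8990e+01] [ 0.2  1.2 -3.1] 0.595674160025124
[-0.09367207  0.47332873  0.616641    1.9913478  -0.38010048  0.79058304
  0.201733  ]
```

View pics/w7.png

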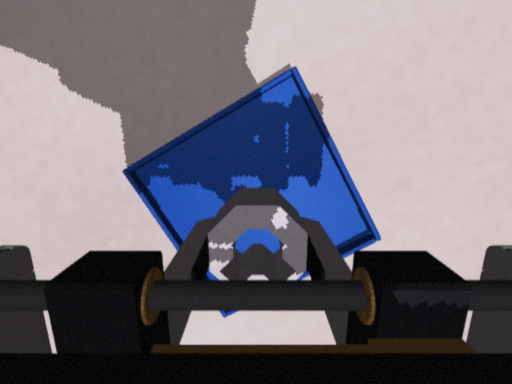

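View pics/scene7.png

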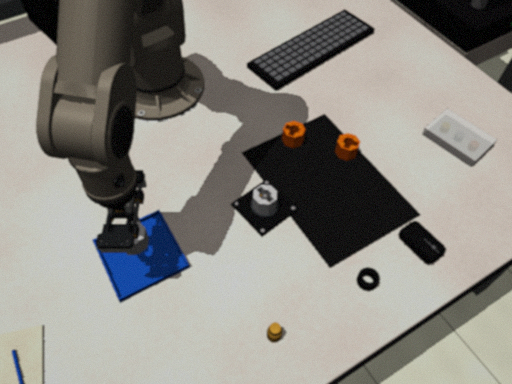

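```bash
python3 - <<'E'
from h import *
d=np.load('pics/w7.npz'); M=model('wrist',dict(tool_pos=d['p'],ee_rot=d['r']))
W=ray(M,[(293,67),(380,240),(125,171),(225,316)],18); print(W.round(0),W.mean(0),(W[1]+W[2])/2)
E
```

```text
[[ 581. -190.   18.]
 [ 578. -359.   18.]
 [ 417. -188.   18.]
 [ 413. -354.   18.]] [ 497.16624431 -272.56587322   18.        ] [ 497.37656623 -273.37963233   18.        ]
```

Request:
{"api": "send_rows", "payload": {
  "commands": [
    [[0,0,2,0,0,0],[0,0,2,0,0,0],[0,0,1.3,0,0,0],[0,0,0.5,0,0,0],[0,0,0,0,0,0],[0,0,0,0,0,0],[0,0,0,0,0,0]]
  ]
}}

```text
clock: 17.2
tool_pos: [497.3, -272.8, 16.3]
ee_rot: [3.141, -0.0, 1.03]
force: [-0.4, 0.1, -1.8]
grip_width: 0.589
```

Request:
{"api": "send_rows", "payload": {
  "commands": [
    [[0,0,0.1,0,0,0],[0,0,0,0,0,0],[0,0,0,0,0,0]]
  ]
}}

```text
clock: 17.58
tool_pos: [497.0, -272.7, 15.0]
ee_rot: [3.142, 0.0, 1.03]
force: [-0.2, 0.5, -1.9]
grip_width: 0.596
```

Request:
{"api": "send_rows", "payload": {
  "commands": [
    [[0,0,0.05,0,0,0],[0,0,0,0,0,0],[0,0,0,0,0,0]]
  ]
}}

```text
clock: 17.95
tool_pos: [497.1, -272.7, 14.6]
ee_rot: [3.142, -0.0, 1.03]
force: [0.5, 0.8, 2.1]
grip_width: 0.59
```

Request:
{"api": "send_rows", "payload": {
  "commands": [
    [[0,0,0,0,0,0],[0,0,0,0,0,0],[0,0,0,0,0,0],[0,0,0,0,0,0]]
  ],
  "grip": 80
}}

```text
clock: 18.45
tool_pos: [497.0, -272.7, 14.5]
ee_rot: [-3.142, 0.0, 1.03]
force: [-1.4, -0.4, 0.1]
grip_width: 0.803
```

Request:
{"api": "send_rows", "payload": {
  "commands": [
    [[0,0,-2,0,0,0],[0,0,-4,0,0,0],[0,0,-5,0,0,0],[0,0,-5,0,0,0],[-5,0,0,0,0,0],[-5,0,0,0,0,0],[0,0,0,0,0,0],[0,0,0,0,0,0]]
  ]
}}

```text
clock: 19.45
tool_pos: [445.6, -358.3, 175.3]
ee_rot: [3.141, -0.0, 1.029]
force: [0.0, 0.8, -0.3]
grip_width: 0.799
```

```bash
python3 - <<'E'
from h import *
st,im,M=snap('w8')
p=proj(M,[[497,-273,49]])[0]; print(p)
hub(im,M,p,(80,100,120,150,190),49,60)
t=arm.camera('top'); s=arm.camera('scene')
c=lambda im,M,P:(lambda p:cv2.resize(im[p[1]-30:p[1]+30,p[0]-40:p[0]+40],None,fx=5,fy=5,interpolation=cv2.INTER_CUBIC))(proj(M,[P])[0].astype(int))
save(np.hstack([c(s,model('scene'),[533,43,40]),c(s,model('scene'),[497,-273,27])]),'scene8.png')
save(np.hstack([c(t,model('top'),[533,43,40]),c(t,model('top'),[497,-273,27])]),'top8.png')
E
```

```text
19.45 [ 445.6 -358.3  175.3] [ 1.7997e+02 -2.0000e-02  5.8960e+01] [ 0.   0.8 -0.3] 0.7986784121187462
[256.37507112  95.92155031]
80 1375 yaw45 14.0 c [ 497.9 -273.1] w [56.6 55.4 54.5 54.7]
100 none
120 none
150 none
190 none
```

View pics/scene8.png

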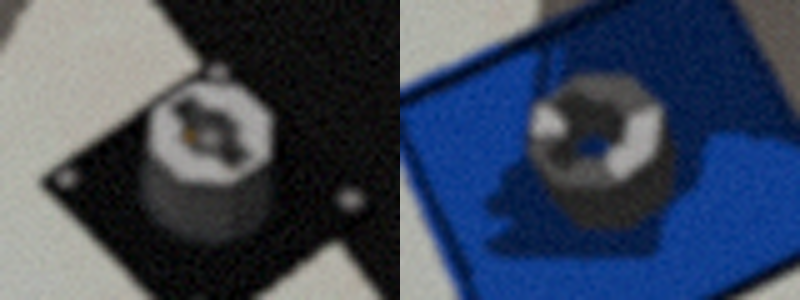

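View pics/w8.png

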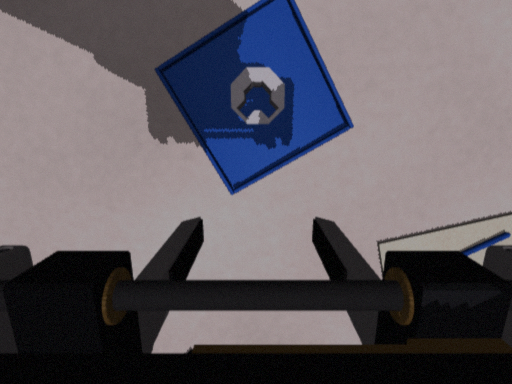

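View pics/top8.png

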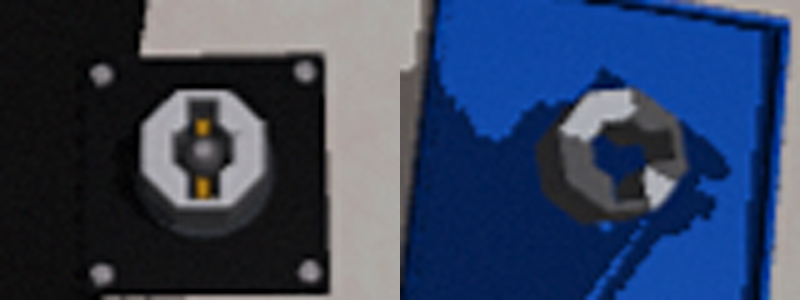

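The pictures show the opposed hub seated, with both brass keys inside its slots. The corner hub stands upright mid-tray, at (258,95) in the wrist image. The gripper is clear of everything, so I'm handing in.

```bash
python3 -c "
from bench import arm
s=arm.sense();print(s['clock'],s['force'],abs(s['dq']).max());print(arm.finish_job())"
```

```text
19.6 [0.71321994 0.091845   0.26597872] 0.003908369270827
the job is handed in; nothing more can be done
None
```

I seated the opposite-keyway hub fully home on the stage shaft and stood the right-angle hub upright in the blue tray. I handed the job in at 19.6 s with the gripper clear; no verdict is reported.

- **Opposite-keyway hub:** after release the wrist camera put it within about 0.5 mm of the shaft axis. Its yaw was about 9.0°, against 8.8° for the stage. It went down over the keys with no notable force. The final views show both brass keys inside its slots.
- **Right-angle hub:** it measured (498, -273), within about 1 mm of the tray centre, standing on the floor.
- **Shaky readings:** two measurements were weaker than the rest.
  - Only one brightness threshold worked on the tray hub because of the shadow, so that position rests on one fit plus the pictures.
  - The first top-camera estimate of the stage was about 3 mm off in y. I used the wrist values, which agreed with each other.

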